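Strip and weigh a brittle wax bell

ROBOT

A 6-joint arm with a two-finger parallel gripper is mounted at the origin on the work surface. World frame = base frame: x ahead of the robot, y to its left, z up, the work surface at z = 0. Lengths are in mm, angles in rad, forces in N, time in s.
With the tool pointing down it reaches from about 275 to 825 mm from the base axis. Payload 4.9 kg.
Tool frame: the origin (TCP) lies between the finger pads; the fingertips stand 17 mm ahead of it and the grasp point (between the pads) lies 2 mm behind it (manip.tcp_to_tips is the z of the fingertips in the tool frame, in mm); z points along the fingers, y is the line along which they close (so a half turn about z gives the same grasp; the last joint's range is limited). The gripper opens to 85 mm and grips with 20 to 120 N. Pads are 22 mm wide; open, the fingers measure 114 mm over their backs; the gripper's body (76 mm by 85 mm) begins 54 mm behind the grasp point. The pads swing forward as they close: fully open they stand 13 mm farther back than shut.
Start: joints at [-1.368, 0.326, -0.193, 1.052, 0, 1.437], TCP at [181.77, -519.113, 248.281] pointing down, gripper open.
Joint ranges: [-2.65, 2.65], [-0.97, 1.79], [-1.3, 1.35], [-1.93, 2.1], [-1.47, 1.37], [-3.14, 3.14]. Speed limits (rad/s): [2.57, 2.57, 3.14, 3.14, 3.14, 3.14].

INTERFACE

Orientations are given as a rotation vector (axis times angle).
In Python, from plant import manip gives the robot as it stands. Calls block until the motion is done:
- manip.goto(position, orientation): joint-space move of the TCP to a pose.
- manip.move_l(position, vel=150, rotation=None): straight line of the TCP; rotation=None keeps the orientation; vel is the mean speed in mm/s.
- manip.set_joints(angles): joint-space move.
- manip.command_gripper(opening): opening from 0.0 (shut) to 1.0 (fully open); the grip force is fixed at half the most; returns when the fingers have stopped.
- manip.dwell(seconds).
- manip.ik(position, orientation): joint angles nearest the present ones, or None.
- manip.grab_frame(name): name is "scene" or "top" or "wrist"; returns the picture (384x512x3 uint8, red, green, blue); there is no depth.
- manip.calibration(name): a dict with "vfov" (degrees; the focal length in pixels is half the picture's height over the tangent of half this angle, whatever the lens; pixels are square), "cx", "cy" (the principal point, pixels), "position" and "orientation" of the camera in the world; the wrist camera has in their place "hand_eye" (4x4, takes a point from camera to tool coordinates, whose origin is the TCP and whose axes are the flange's). Camera axes: x right, y down, z forward; pixel columns grow to the right and rows downward; lengths in mm; the calibration is good to about 2 mm. The wrist camera is an equidistant fisheye: a pixel r from the principal point sees the ray r / f radians off the axis. A picture is of the moment at which its call begins: read the wrist's pose just before it. calibration takes no time and is no camera call.
A pose or a line that the arm cannot do raises manip.PlanningError and nothing moves.
- manip.close_job(): hands the job in; it is judged then, once.
Readings, each from a call of its own:
- manip.current_clock(): time.
- manip.current_q(): joint angles.
- manip.current_joint_vel(): joint speeds.
- manip.current_effort(): joint torques, N m.
- manip.current_tcp_pos(): TCP position.
- manip.current_eef_rot(): TCP orientation.
- manip.current_wrist_force(): force on the tool from outside, world axes, zero at the start.
- manip.current_moment(): the same for the moment, N m.
- manip.current_gripper_width(): opening from 0.0 (shut) to 1.0 (fully open).
- manip.current_finger_force(): force on a finger pad.
Only numpy, scipy, OpenCV 4.12 (cv2) and the standard library are available. Lean on these libraries where they do the work, as an engineer would, in place of code of your own. Each camera call takes 0.05 s, during which the arm holds its last target. There are 200 camera calls.

TASK

With the orange-handled puller, hook the green wax bell under its brim, pull it up off its steel former and set it down on the brass rest, then stand the puller back upright on its black mat. Then pick the bell off the rest with the lightest grip and stand it upright in the middle of the scale's steel pan. The wax is brittle: never grip the bell while it is on the former, and never squeeze, jerk, drop or tip it; leave the other things on the bench where they are.

Things in the scene. Friction and masses are not known exactly. Their poses are not given: they have to be found in the camera images.
- bell: Hollow green wax bell, open end down, 40 mm tall: a round body of diameter 28 mm above a flat brim of diameter 45 mm, 5 mm thick, at the bottom (a small fillet reaches to 7 mm). Bore 21 mm wide, 24 mm deep from below. Origin: centre of the brim's underside, z up. About 25 g, brittle: it cracks if the fingers squeeze it with more than 40 N each, or if anything else loads it with more than 25 N.
- bell_body (a point): Point on the bell's axis at mid-height of its plain round body, 23 mm above the brim's underside: where fingers may take it once it stands on the rest. On the former the bell is held snugly by sprung balls: some 4 to 10 N straight up frees it after about 9 mm, and after 24 mm it is clear of the post.
- puller: Aluminium stirrup with an orange handle, 118 mm tall, 64 mm wide, 150 g, standing upright on two runners. Origin: centre of its underside, z up, y across its two legs. The legs (24 mm in x, 5 mm thick) stand 54 mm apart inside; the cross beam over them has its underside at z = 67 mm, top at 76 mm. Open at both ends (+x and -x): it slides over the bell along its x and lifts it by the brim.
- puller_runners (a point): Centre of the gap between the puller's two runners, level with their top, 5 mm above the puller's underside. Each runner is 46 mm long in the puller's x, 15 mm wide and 5 mm thick, at y = +-17 to +-32 mm, so the gap between them is 34 mm; they pass below the bell's brim and carry it.
- puller_grip (a point): Middle of the puller's orange handle, 100 mm above the puller's underside. The handle runs from z = 76 to 118 mm, is 14 mm thick in the puller's y and 28 mm wide in its x.
- former: Fixed former: dark steel disc of diameter 84 mm, 15 mm thick, with an upright bright post of diameter 18 mm whose top is 84 mm above the bench. Origin: centre of the underside of the disc, at bench level. The seated bell's brim underside is 60 mm above the bench (the bell's top at 100 mm), leaving 45 mm between the disc and the brim for the puller's runners.
- rest: Fixed rest: a brass bar 26 mm wide (y) and 90 mm long (x), its flat top 50 mm above the bench, on a dark wooden foot 100 x 60 x 10 mm. Origin: centre of the underside at bench level; x along the bar. The puller's runners pass down either side of the bar, leaving the bell's brim on it, and the puller then slides away along the bar.
- rest_top (a point): Centre of the top face of the brass bar.
- mat: Thin black rubber mat 96 (x) x 90 (y) x 4 mm, fixed flat on the bench, on which the puller stands at the start. Origin: centre of its underside; its top is at z = 4 mm.
- scale: Fixed grey pocket scale 110 (x) x 90 (y) x 20 mm with a raised steel pan 74 (x) x 80 (y) mm; its display is at the -x end. Origin: centre of the underside.
- pan (a point): Centre of the top face of the scale's steel pan, 26 mm above the bench.
- file: Bystander: green-handled needle tool lying flat, 170 mm long.
- scriber: Bystander: red-handled needle tool lying flat, 160 mm long.
- charcoal: Bystander: dark soldering block 60 x 34 x 22 mm.
- brush: Bystander: bench brush with a dark wooden handle, 170 mm long.
- hammer: Bystander: wooden-handled hammer, 220 mm long.
- pliers: Bystander: red-handled pliers, 140 mm long.
- dish: Bystander: small white dish, 84 mm across, 28 mm high.

How it is judged:
By the outcome, as a careful person would: the job done as asked, in the order asked, and still so for the second after the job is handed in, with the robot touching nothing.
It also fails if it takes over 67 s, if anything falls off the work surface, if the arm or the gripper's body presses on something with over 40 N, if the wrist force passes 120 N, or if a joint passes its speed limit or range.

## Working session

There is one attempt and no reset: what is moved stays moved. The work goes in short steps, each a Python script; the robot and the scene stay as the last script left them, time stands still between calls to the robot, and variables do not carry over. Pictures are saved under pics/ and viewed, at most 10 in all, crops included, and the job is handed in when it is done.

```bash
ls; mkdir -p pics
python3 - <<'E'
from plant import manip
import cv2
for n in ("scene","top"):
    f=manip.grab_frame(n); cv2.imwrite(f"pics/{n}0.png",cv2.resize(f[:,:,::-1],(800,600),interpolation=cv2.INTER_CUBIC)); print(n,manip.calibration(n))
print(manip.calibration("wrist"), manip.current_eef_rot(), manip.current_clock(), manip.tcp_to_tips)
E
```

```text
pics
scene {'vfov': 43.51093511647607, 'cx': 254.73234553195314, 'cy': 196.04620126062323, 'position': array([1036.96079752, -785.31924968, 1023.09793551]), 'orientation': array([-2.34138644, -0.56755024,  0.24274813])}
top {'vfov': 44.48764175010366, 'cx': 248.52493298890667, 'cy': 189.63616127532887, 'position': array([ 391.55954342,   -9.95028202, 1292.02346879]), 'orientation': array([-2.13661268,  2.09814874, -0.20783509])}
{'vfov': 65.70646984690485, 'cx': 255.67963960935168, 'cy': 193.042501779704, 'hand_eye': array([[ 2.00357825e-03, -9.55710307e-01, -2.94302217e-01,
         7.59487362e+01],
       [ 9.99997713e-01,  1.69471843e-03,  1.30448828e-03,
         1.28218423e-01],
       [-7.47953500e-04, -2.94304157e-01,  9.55711517e-01,
        -1.25649694e+02],
       [ 0.00000000e+00,  0.00000000e+00,  0.00000000e+00,
         1.00000000e+00]])} [-3.09567032e+00 -5.26272149e-01  9.91002498e-05] 0.1 17.0
```

View pics/top0.png

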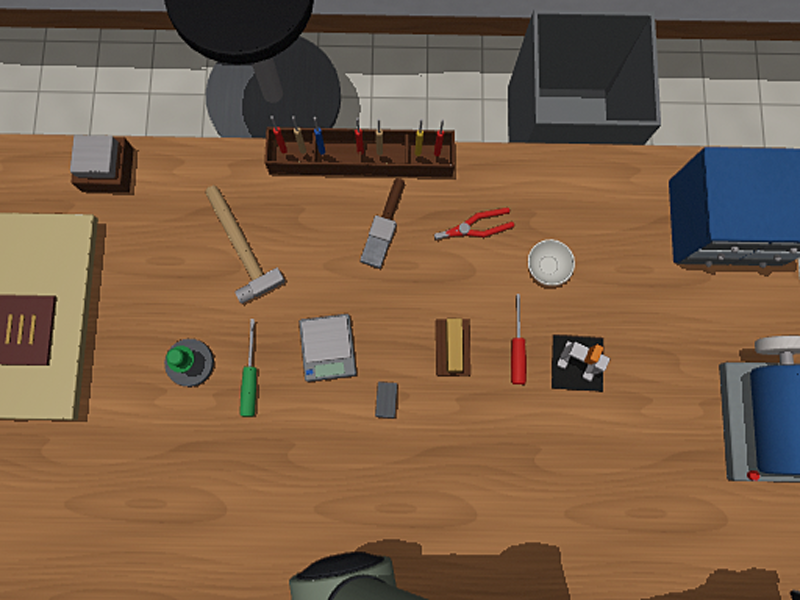

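View pics/scene0.png

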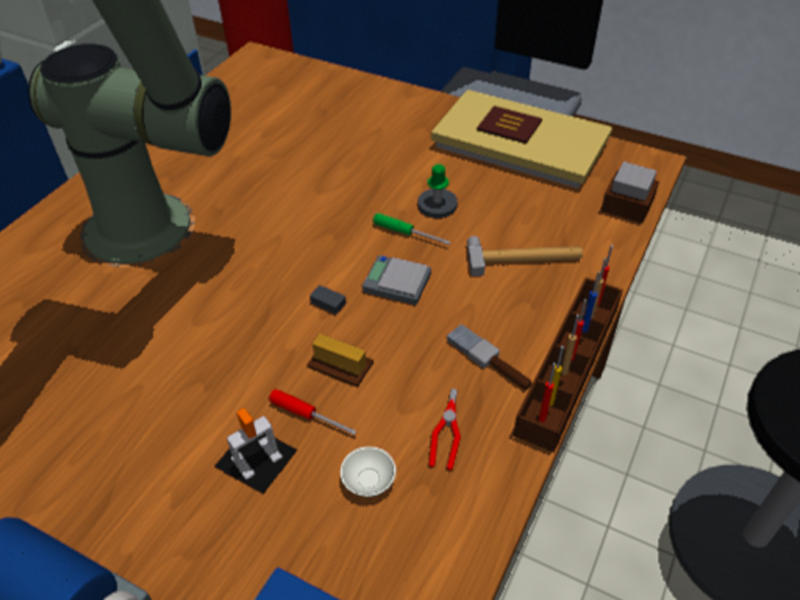

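The top view shows (800x600 px) the former disc at (189,362), bell (180,358), rest (453,347), mat (578,363) with the puller's handle at about (597,354), and the scale pan at (327,340). The scene view agrees, with the puller at (252,445) and the bell at (438,178).

```bash
cat > h.py <<'E'
from plant import manip
import numpy as np, cv2
from scipy.spatial.transform import Rotation as R
def pose():
    T=np.eye(4); T[:3,3]=manip.current_tcp_pos(); T[:3,:3]=R.from_rotvec(manip.current_eef_rot()).as_matrix(); return T
def cam(name,T=None):
    c=manip.calibration(name); f=192/np.tan(np.radians(c['vfov']/2))
    if name=='wrist': M=T@c['hand_eye']
    else:
        M=np.eye(4); M[:3,3]=c['position']; M[:3,:3]=R.from_rotvec(c['orientation']).as_matrix()
    return dict(f=f,c=np.array([c['cx'],c['cy']]),M=M,fish=name=='wrist')
def unproj(C,px,z):
    d=(np.atleast_2d(px).astype(float)-C['c'])/C['f']
    if C['fish']:
        r=np.linalg.norm(d,axis=1,keepdims=True)+1e-12; v=np.hstack([d/r*np.sin(r),np.cos(r)])
    else: v=np.hstack([d,np.ones((len(d),1))])
    v=v@C['M'][:3,:3].T; o=C['M'][:3,3]
    return (o+v*((z-o[2])/v[:,2:]))[:,:2]
def proj(C,P):
    p=(np.atleast_2d(P).astype(float)-C['M'][:3,3])@C['M'][:3,:3]
    if C['fish']:
        s=np.linalg.norm(p[:,:2],axis=1,keepdims=True)+1e-12
        return C['c']+C['f']*p[:,:2]/s*np.arctan2(s,p[:,2:])
    return C['c']+C['f']*p[:,:2]/p[:,2:]
def down(yaw): # tool x axis at world angle yaw, z down
    c,s=np.cos(yaw),np.sin(yaw)
    return R.from_matrix(np.array([[c,s,0],[s,-c,0],[0,0,-1]]).astype(float)).as_rotvec()
E
python3 - <<'E'
from h import *
C=cam('top')
for n,p,z in [('disc',(189,362),15),('bell',(180,357),100),('rest',(455,346),50),('mat',(578,363),4),('handle',(597,353),118),('pan',(327,340),26),('green tip',(252,320),5),('green end',(248,415),5),('red tip',(517,295),5),('red end',(518,382),5),('char',(386,400),22),('dish',(551,262),28),('hammerhead',(261,287),20)]:
    print(n,unproj(C,np.array(p)/1.5625,z)[0].round(1))
print(pose().round(2))
E
```

```text
disc [523.  339.2]
bell [522.2 331.2]
rest [ 554.9 -121.4]
mat [ 534.8 -341.9]
handle [ 538.8 -343.6]
pan [564.5  99. ]
green tip [600.8 235.3]
green end [434.  233.2]
red tip [ 654.7 -236.4]
red end [ 499.5 -235.6]
char [463.1  -5.5]
dish [ 710.9 -293.6]
hammerhead [657.8 219.7]
[[ 9.4000e-01  3.3000e-01 -0.0000e+00  1.8167e+02]
 [ 3.3000e-01 -9.4000e-01  0.0000e+00 -5.1863e+02]
 [ 0.0000e+00 -0.0000e+00 -1.0000e+00  2.4759e+02]
 [ 0.0000e+00  0.0000e+00  0.0000e+00  1.0000e+00]]
```

Run:
```python
from h import *
import pickle
rot=down(0); S={}
for n,(x,y),z in [('puller',(540,-342),230),('rest',(560,-121),200),('scale',(570,99),200),('former',(525,333),215)]:
    manip.goto([x,y,z],rot); manip.dwell(.15)
    T=pose(); S[n]=(T,manip.grab_frame('wrist')); print(n,T[:3,3].round(1),manip.current_clock(),manip.current_q().round(2) if hasattr(manip.current_q(),'round') else manip.current_q())
pickle.dump(S,open('S.pkl','wb'))
a=[cv2.resize(S[k][1][:,:,::-1],(400,300),interpolation=cv2.INTER_AREA) for k in S]
cv2.imwrite('pics/m.png',np.vstack([np.hstack(a[:2]),np.hstack(a[2:])]))
```

```text
puller [ 539.2 -343.   230.2] 1.7833 [-0.68  0.5   0.03  1.1  -0.    2.46]
rest [ 560.4 -122.8  200.2] 2.8833 [-0.34  0.4  -0.21  0.96 -0.    2.8 ]
scale [570.  99. 200.] 7.925 [ 0.04  0.41 -0.19  0.97 -0.   -3.1 ]
former [525.7 331.3 214.9] 9.075 [ 0.44  0.48 -0.04  1.05 -0.   -2.7 ]
```

View pics/m.png

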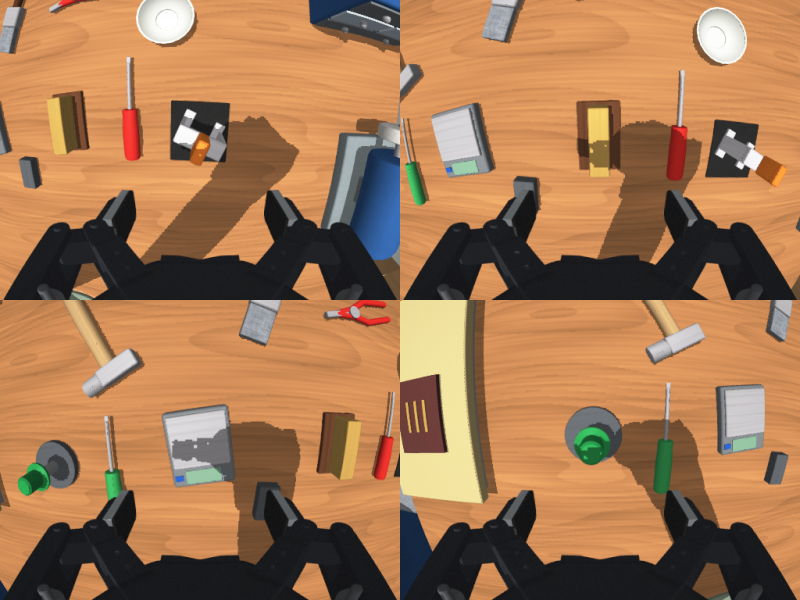

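Montage of four wrist views: puller at (200,135) in the first, rest at (600,140) in the second, scale at (200,445) in the third, bell and former at (593,437) in the fourth. I'll zoom and fit.

Run:
```python
from h import *
import pickle
S=pickle.load(open('S.pkl','rb')); top=manip.grab_frame('top'); S['top']=(None,top); S['scene']=(None,manip.grab_frame('scene')); pickle.dump(S,open('S.pkl','wb'))
def crop(n,u,v,k):
    w,h=400//k,300//k; x,y=int(u-w/2),int(v-h/2); print(n,x,y,k)
    return cv2.resize(S[n][1][y:y+h,x:x+w,::-1],(w*k,h*k),interpolation=cv2.INTER_CUBIC)
a=[crop('puller',256,168,4),crop('rest',254,178,4),crop('scale',254,184,4),crop('former',247,178,4)]
for i in a: print(i.shape)
cv2.imwrite('pics/m2.png',np.vstack([np.hstack(a[:2]),np.hstack(a[2:])]))
# top-segmentation-based numbers
C=cam('top'); hsv=cv2.cvtColor(top,cv2.COLOR_RGB2HSV)
```

```text
puller 206 130 4
rest 204 140 4
scale 204 146 4
former 197 140 4
(300, 400, 3)
(300, 400, 3)
(300, 400, 3)
(300, 400, 3)
```

View pics/m2.png

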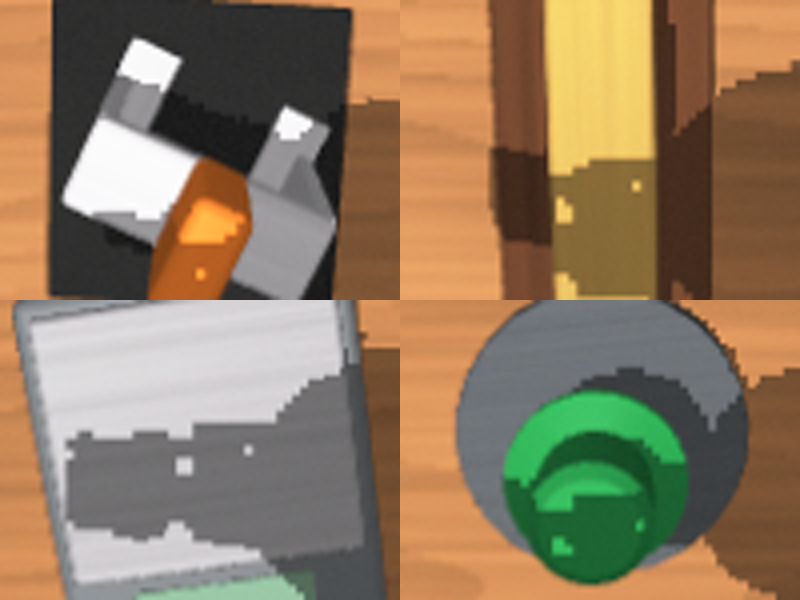

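Crop montage at 4x: puller beam's left end at (63–100,118–202), runner tips at (134,37)–(330,129), brass edges at u≈548 and 654, pan corners (32,321), (78,584), (364,544), disc u 457–748, brim u 503–688. I'll fit poses and check the overlay in the fixed cameras.

```bash
cat > fit.py <<'E'
from h import *
import pickle
from scipy.optimize import least_squares
S=pickle.load(open('S.pkl','rb'))
W={k:cam('wrist',S[k][0]) for k in('puller','rest','scale','former')}
def nat(p,o): return np.array(o)+(np.array(p,float)+.5)/4-.5
def place(P,q):
    c,s=np.cos(q[2]),np.sin(q[2]); P=np.array(P,float); return np.c_[q[0]+c*P[:,0]-s*P[:,1],q[1]+s*P[:,0]+c*P[:,1],P[:,2]]
def fit(n,P,px,o,q0):
    px=nat(px,o); r=least_squares(lambda q:(proj(W[n],place(P,q))-px).ravel(),q0); print(n,r.x.round(3),'res px',r.fun.round(1)); return r.x
PP=[(23,32,5),(23,17,5),(23,-17,5),(23,-32,5),(12,32,76),(-12,32,76),(12,-32,76),(-12,-32,76)]
pq=fit('puller',PP,[(134,37),(183,60),(286,104),(330,129),(100,118),(63,202),(335,222),(303,300)],(206,130),(540,-342,-.45))
SP=[(37,40,26),(-37,40,26),(-37,-40,26)]
sq=fit('scale',SP,[(32,21),(78,284),(364,244)],(204,146),(565,99,.1))
t=np.linspace(0,2*np.pi,180)
circ=lambda q,r,z:np.c_[q[0]+r*np.cos(t),q[1]+r*np.sin(t),0*t+z]
def fr(q):
    d=proj(W['former'],circ(q,42,15)); b=proj(W['former'],circ(q,22.5,65))
    m=lambda u,v:nat((u,v),(197,140))
    return [d[:,0].min()-m(57,0)[0],d[:,0].max()-m(348,0)[0],b[:,0].min()-m(103,0)[0],b[:,0].max()-m(288,0)[0],b[:,1].min()-m(0,90)[1]]
r=least_squares(fr,(523,335)); fq=r.x; print('former',fq.round(1),r.fun.round(1))
hsv=cv2.cvtColor(S['rest'][1],cv2.COLOR_RGB2HSV)
m=cv2.inRange(hsv,(20,90,70),(32,255,255)); m[:, :200]=0; m[:,320:]=0; m[260:]=0
m=cv2.morphologyEx(m,cv2.MORPH_CLOSE,np.ones((3,3))); c=max(cv2.findContours(m,0,2)[0],key=cv2.contourArea)
w=unproj(W['rest'],c[:,0],50).astype(np.float32); print('rest rect',cv2.minAreaRect(w))
pickle.dump((pq,sq,fq),open('Q.pkl','wb'))
E
python3 - <<'E'
from fit import *
(x,y),(a,b),g=cv2.minAreaRect(w); rq=[x,y,0]
RP=[(45,13,50),(45,-13,50),(-45,-13,50),(-45,13,50)]
if a<b: g-=90
rq[2]=np.radians((g+45)%90-45); print(rq)
def draw(n,C,pts0,k,parts):
    u,v=pts0; w_,h=400//k,300//k; x,y=int(u-w_/2),int(v-h/2)
    im=cv2.resize(S[n][1][y:y+h,x:x+w_,::-1],(400,300),interpolation=cv2.INTER_CUBIC)
    for P in parts:
        p=((proj(C,P)-[x,y]+.5)*k-.5); cv2.polylines(im,[np.round(p).astype(np.int32)],True,(255,0,255),1)
    return im
pul=[place([(12,32,76),(-12,32,76),(-12,-32,76),(12,-32,76)],pq),place([(14,7,118),(-14,7,118),(-14,-7,118),(14,-7,118)],pq),place([(23,32,5),(-23,32,5),(-23,17,5),(23,17,5)],pq),place([(23,-32,5),(-23,-32,5),(-23,-17,5),(23,-17,5)],pq)]
fo=[circ(fq,42,15),circ(fq,22.5,65),circ(fq,14,100)]
re=[place(RP,rq)]; sc=[place(SP+[(37,-40,26)],sq)]
T=cam('top'); Z=cam('scene')
o=[]
for n,C in(('top',T),('scene',Z)):
    for part in(pul,fo,re,sc):
        c=proj(C,np.vstack(part)).mean(0)
        i=draw(n,C,c,8 if part in(pul,fo) and 0 else 6,part); o.append(i[:,100:300])
cv2.imwrite('pics/ov.png',np.vstack([np.hstack(o[:4]),np.hstack(o[4:])]))
E
```

```text
puller [ 5.39741e+02 -3.43720e+02 -4.21000e-01] res px [ 0.1  0.4 -0.5 -0.3 -0.3  0.3 -0.1 -0.9  0.1 -0.7 -0.1  0.4  1.5 -0.4
 -1.   1.2]
scale [5.68746e+02 1.00078e+02 1.41000e-01] res px [-0.9 -0.8 -0.4  0.3  1.3  0.7]
former [524.8 340.8] [-0.9  0.6 -0.1  0.3  0. ]
rest rect ((575.6754760742188, -121.07775115966797), (64.50462341308594, 23.616106033325195), 0.451823890209198)
[575.6754760742188, -121.07775115966797, np.float64(0.007885814523319877)]
```

View pics/ov.png

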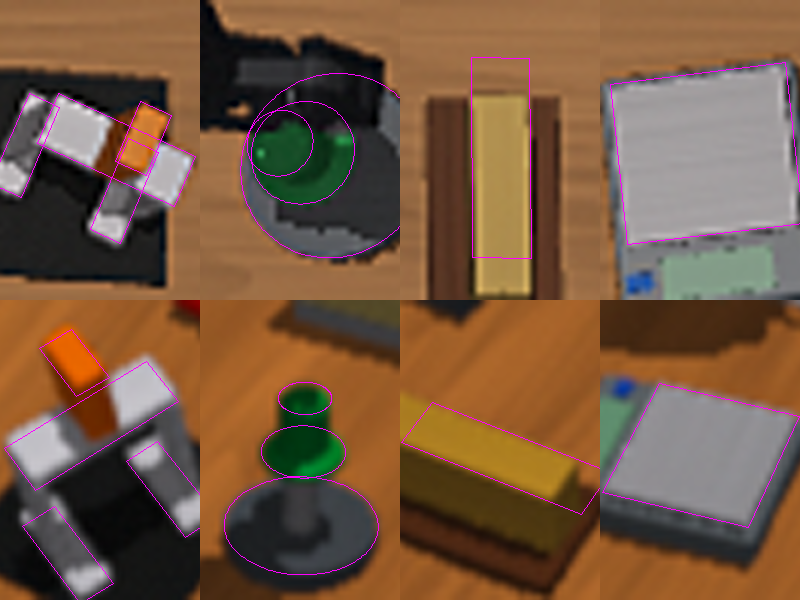

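The overlay matches within about 1 mm in both fixed cameras for the puller, bell/former and scale; only the rest's x is off (shadow), and it corrects to about 558. Now I'll grasp the puller.

```bash
cat >> h.py <<'E'
PQ=(539.7,-343.7,-.421); SQ=(568.7,100.1,.141); FQ=(524.8,340.8); RQ=(558,-121.1,.008)
def settle(x,y,z,yaw=None):
    p=manip.current_tcp_pos(); print('t %.1f err'%manip.current_clock(),np.round(np.array(p)-[x,y,z],1),'F',np.round(manip.current_wrist_force(),1),'grip %.3f'%manip.current_gripper_width(),'ff',np.round(manip.current_finger_force(),1))
def L(x,y,z,v,yaw=None):
    manip.move_l([x,y,z],vel=v,rotation=None if yaw is None else down(yaw)); settle(x,y,z)
E
python3 - <<'E'
from h import *
x,y,p=PQ
manip.goto([x,y,180],down(p+np.pi)); manip.dwell(.1); settle(x,y,180)
L(x,y,104,100); print(R.from_rotvec(manip.current_eef_rot()).as_matrix().round(3)[:,0])
manip.command_gripper(0.0); settle(x,y,104)
L(x,y,150,80); manip.dwell(.1); settle(x,y,150)
f=manip.grab_frame('scene'); cv2.imwrite('pics/g.png',cv2.resize(f[200:360,80:300,::-1],(660,480)))
E
```

```text
t 11.7 err [0.4 0.7 0.1] F [1.2 0.1 1.4] grip 1.001 ff 0.0
t 12.6 err [ 0.4 -0.3  0.6] F [0.1 0.1 0.4] grip 0.995 ff 0.0
[-0.913  0.409 -0.001]
t 13.2 err [ 0.  -0.1  0.2] F [-0.8 -0.4  1.4] grip 0.159 ff 59.3
t 14.0 err [-0.2  0.2 -0.2] F [-0.3  0.3 -1.4] grip 0.157 ff 58.9
t 14.1 err [-0.4  0.3 -0.7] F [-0.5 -0.2 -1.6] grip 0.155 ff 58.9
```

View pics/g.png

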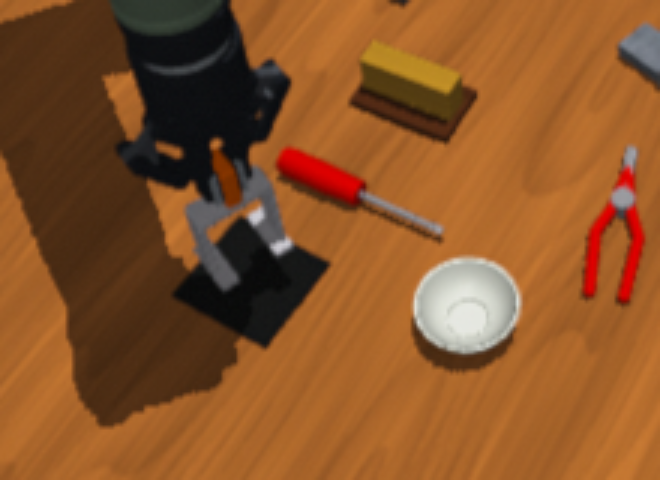

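The puller is held cleanly in the gripper, centred and upright. Now to the former.

Run:
```python
from h import *
x,y=FQ
L(540,-343.7,220,200)
L(x-80,y,220,300,np.pi)
L(x-80,y,144,130); manip.dwell(.15); settle(x-80,y,144)
L(x,y,144,50); manip.dwell(.15); settle(x,y,144)
print(manip.current_q())
f=manip.grab_frame('scene'); cv2.imwrite('pics/s.png',cv2.resize(f[70:160,220:340,::-1],(720,540),interpolation=cv2.INTER_CUBIC))
```

```text
t 14.6 err [-0.1  0.1 -0.6] F [-0.8  0.1 -2.2] grip 0.160 ff 58.9
t 17.1 err [ 0.2 -0.8  0. ] F [ 0.2  0.1 -1.5] grip 0.158 ff 59.0
t 17.8 err [0.5 0.1 0.6] F [ 0.8  1.5 -0.9] grip 0.158 ff 58.9
t 17.9 err [0.8 0.4 1.1] F [-0.1 -0.3 -2.1] grip 0.157 ff 58.9
t 19.7 err [-0.3  0.   0. ] F [-0.3 -0.  -1.4] grip 0.160 ff 58.9
t 19.9 err [-0.2  0.   0.1] F [-0.2  0.2 -1. ] grip 0.151 ff 58.9
[ 4.58220482e-01  5.45046845e-01 -1.28063296e-01  8.97742512e-01
 -6.83155281e-06  4.58067028e-01]
```

View pics/s.png

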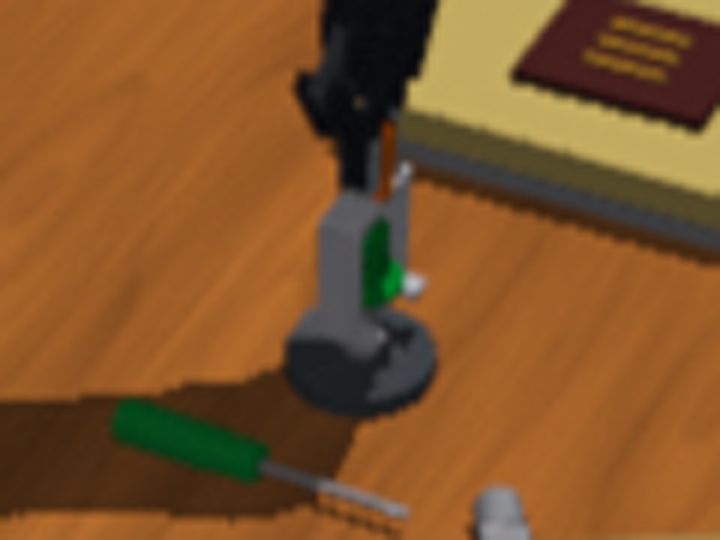

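The puller straddles the bell, with the bell between its legs and below the beam (around (375,260)). Lift slowly.

Run:
```python
from h import *
x,y=FQ
for z in (153,157,161,165,171,190): L(x,y,z,18)
L(x,y,200,40); manip.dwell(.1)
rx,ry,ra=RQ
L(rx,ry,200,160,np.pi+ra); manip.dwell(.2); settle(rx,ry,200)
f=manip.grab_frame('scene'); cv2.imwrite('pics/r.png',cv2.resize(f[140:260,150:310,::-1],(720,540),interpolation=cv2.INTER_CUBIC))
```

```text
t 20.6 err [ 0.  -0.   0.1] F [-0.1  0.  -2.7] grip 0.156 ff 58.9
t 20.9 err [0.1 0.  0.2] F [-1.2  0.1 -1.8] grip 0.150 ff 58.8
t 21.3 err [0.1 0.  0.3] F [ 0.5 -1.2 -1.9] grip 0.151 ff 59.0
t 21.7 err [0.3 0.2 0.6] F [-0.4  0.3 -2.1] grip 0.153 ff 59.1
t 22.2 err [0.1 0.  0.1] F [-0.3 -0.  -1.7] grip 0.155 ff 59.0
t 23.4 err [-0.1 -0.1 -0.2] F [-0.3  0.4 -2.1] grip 0.155 ff 59.0
t 23.8 err [0.3 0.2 0.5] F [-0.8  0.4 -1.4] grip 0.158 ff 59.0
t 26.9 err [-0.   0.4 -0. ] F [-0.8 -1.1 -2.5] grip 0.153 ff 59.1
t 27.1 err [-0.   0.2 -0. ] F [-0.5 -0.8 -1.1] grip 0.159 ff 59.1
```

View pics/r.png

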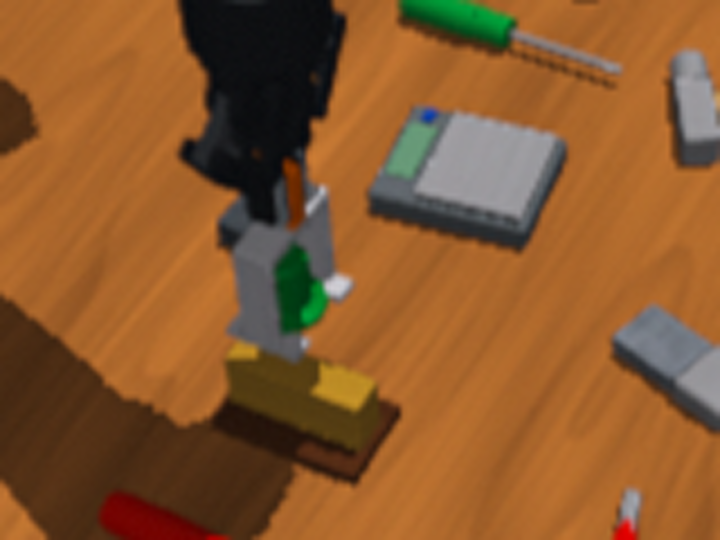

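The bell rides on the runners above the brass bar. Lower it, withdraw, and return the puller to the mat.

Run:
```python
from h import *
rx,ry,ra=RQ; c,s=np.cos(ra),np.sin(ra)
L(rx,ry,153,70); L(rx,ry,141,14); L(rx,ry,136,30); manip.dwell(.1); settle(rx,ry,136)
assert abs(manip.current_wrist_force()[2])<6
L(rx-70*c,ry-70*s,136,50); L(rx-70*c,ry-70*s,215,120)
x,y,p=PQ
L(x,y,200,170,p+np.pi); manip.dwell(.1)
L(x,y,112,100); L(x,y,104.3,20); manip.dwell(.15); settle(x,y,104)
f=manip.grab_frame('scene'); cv2.imwrite('pics/q.png',cv2.resize(f[190:340,130:330,::-1],(800,600),interpolation=cv2.INTER_CUBIC))
```

```text
t 28.0 err [ 0.2 -0.1  0.2] F [-1.   0.2 -0.9] grip 0.154 ff 59.1
t 29.0 err [ 0.1 -0.   0.1] F [-0.4 -0.  -1.7] grip 0.159 ff 59.1
t 29.3 err [-0.3  0.1 -0.3] F [ 0.   0.9 -1.4] grip 0.155 ff 59.1
t 29.4 err [-0.   0.  -0.1] F [-0.7  0.5 -1.2] grip 0.155 ff 59.1
t 31.0 err [ 0.3 -0.1  0. ] F [ 0.2  0.8 -1.6] grip 0.154 ff 59.1
t 31.8 err [-0.4  0.2 -0.6] F [-0.5  0.  -1.7] grip 0.156 ff 59.1
t 33.3 err [-0.1  0.8  0.1] F [-0.5 -0.3 -1. ] grip 0.154 ff 59.0
t 34.4 err [ 0.5 -0.4  0.8] F [-0.9 -0.7 -1.6] grip 0.157 ff 59.1
t 34.9 err [-0.1  0.1 -0.1] F [ 0.8  0.6 -1.1] grip 0.150 ff 59.1
t 35.1 err [-0.1  0.   0.2] F [-0.3  1.4 -1.1] grip 0.154 ff 59.1
```

View pics/q.png

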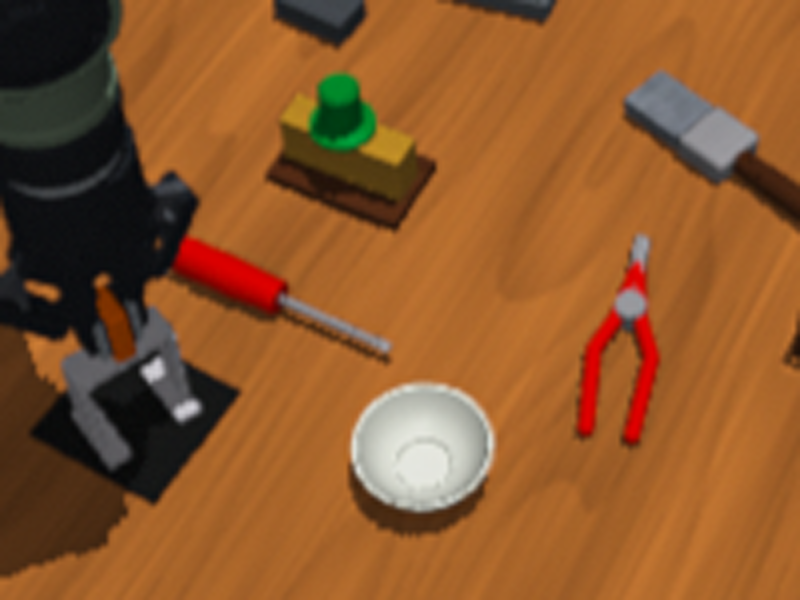

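The bell stands upright on the brass bar at crop px (340,110), and the puller is at the mat. Next I release the puller, look at the gripper interface, and measure the bell.

View pics/b.png

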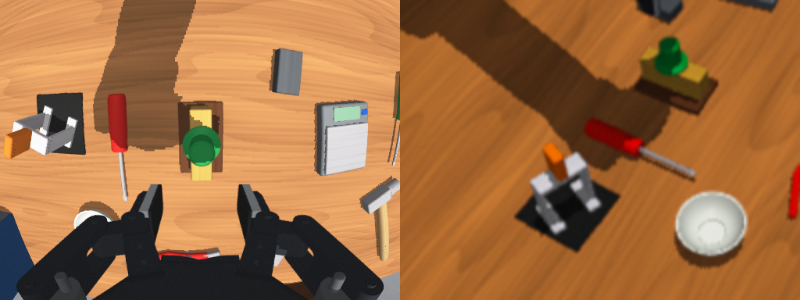

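The puller stands upright on its mat and the bell is upright on the bar at (556.3,-121.5). Since a full close would apply 60 N, I'll close onto it in small opening steps while watching the finger force.

Run:
```python
from h import *
x,y=556.3,-121.5
manip.command_gripper(.7)
L(x,y,78,110); manip.dwell(.1); settle(x,y,78)
manip.command_gripper(.38)
o=.345
while o>.28:
    manip.command_gripper(o); f=manip.current_finger_force(); print('%.3f w %.3f f %.1f t %.2f'%(o,manip.current_gripper_width(),f,manip.current_clock()))
    if f>4: break
    o-=.005
settle(x,y,78)
```

```text
t 39.4 err [ 0.6 -0.2  0.6] F [ 0.   0.5 -0.4] grip 0.697 ff 0.0
t 39.5 err [ 0.6 -0.2  0.8] F [ 0.2  0.4 -0.6] grip 0.701 ff 0.0
0.345 w 0.345 f 0.0 t 40.13
0.340 w 0.343 f 0.1 t 40.35
0.335 w 0.332 f 0.1 t 40.57
0.330 w 0.329 f 0.1 t 40.78
0.325 w 0.326 f 3.0 t 41.00
0.320 w 0.324 f 10.1 t 41.22
t 41.2 err [ 0.  -0.   0.1] F [-0.5  0.1  2. ] grip 0.324 ff 10.1
```

Held at 10 N. Carry it to the pan.

Run:
```python
from h import *
x,y=556.3,-121.5; sx,sy,_=SQ
L(x,y,110,40); L(sx,sy,110,100); manip.dwell(.1)
L(sx,sy,60,50); L(sx,sy,54.5,10); manip.dwell(.1); settle(sx,sy,54.5)
z=54.5
while manip.current_wrist_force()[2]<1.5 and z>53.3:
    z-=.4; L(sx,sy,z,8)
f=manip.grab_frame('scene'); cv2.imwrite('pics/p.png',cv2.resize(f[130:220,200:320,::-1],(640,480),interpolation=cv2.INTER_CUBIC))
```

```text
t 42.2 err [-0.2  0.1 -0.2] F [-0.   0.5 -0.5] grip 0.323 ff 10.1
t 44.5 err [-0.  -0.4 -0. ] F [ 0.4 -0.7  0. ] grip 0.320 ff 10.1
t 45.8 err [0.3 0.  0.3] F [ 0.2  0.5 -0.8] grip 0.324 ff 10.1
t 46.5 err [ 0. -0. -0.] F [ 0.3  0.3 -0. ] grip 0.320 ff 10.1
t 46.6 err [ 0. -0.  0.] F [-0.6 -0.6 -0.3] grip 0.321 ff 10.1
t 46.8 err [-0.  0.  0.] F [-0.   0.4 -0.1] grip 0.323 ff 10.1
t 47.1 err [0.  0.  0.3] F [-1.9 -0.3  4.1] grip 0.322 ff 10.3
```

View pics/p.png

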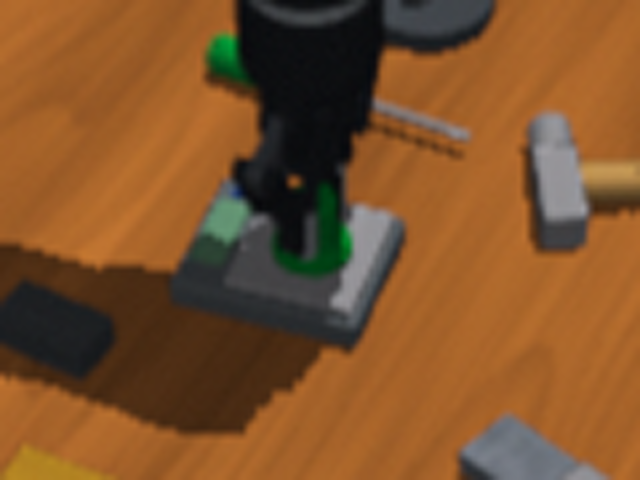

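The bell is on the pan, centred, with 4 N of contact. I've now viewed 11 pictures, one over the limit of 10, so I'll make the remaining checks numerically.

Run:
```python
from h import *
from scipy.optimize import least_squares
sx,sy,_=SQ
for o in(.33,.36,.7): manip.command_gripper(o)
settle(sx,sy,53.7); L(sx,sy,130,70)
L(sx-150,sy,220,250); manip.dwell(.3)
a=np.linspace(0,2*np.pi,180)
for n in('scene','top'):
    C=cam(n); im=manip.grab_frame(n); m=cv2.inRange(cv2.cvtColor(im,cv2.COLOR_RGB2HSV),(45,90,25),(85,255,255))
    k,l,s,c=cv2.connectedComponentsWithStats(m); near=proj(C,[sx,sy,45])[0]
    i=min((i for i in range(1,k) if s[i,4]>40),key=lambda i:np.hypot(*(c[i]-near))); s=s[i]
    ob=np.array([s[0]-.5,s[0]+s[2]-.5,s[1]-.5,s[1]+s[3]-.5])
    def f(q):
        p=proj(C,np.vstack([np.c_[q[0]+r*np.cos(a),q[1]+r*np.sin(a),0*a+z] for r,z in((22.5,26),(22.5,31),(14,33),(14,66))])); return np.array([p[:,0].min(),p[:,0].max(),p[:,1].min(),p[:,1].max()])-ob
    r=least_squares(f,(sx,sy),diff_step=1e-4); print(n,s,r.x.round(1),r.fun.round(1))
print(manip.current_clock())
```

```text
t 48.0 err [ 0. -0.  0.] F [ 0.1 -0.2 -0.4] grip 0.701 ff 0.0
t 49.2 err [-0.4 -0.  -0.6] F [-0.6 -1.   0.2] grip 0.699 ff 0.0
t 50.0 err [ 0.9 -0.  -0.2] F [ 0.7  0.6 -0.2] grip 0.702 ff 0.0
scene [251 164  15  18 191] [568.5  99.1] [-0.2  0.2 -0.4  0.3]
top [201 208  16  17 213] [568.6 101. ] [-0.4  0.4  0.1 -0.2]
50.45
```

Both cameras fit an upright bell at the pan's centre, within about 1 mm.

```bash
python3 -c "
from plant import manip
print(manip.close_job())"
```

```text
the job is handed in; nothing more can be done
None
```

The job is handed in at about 50 s: the bell stands upright within about 1 mm of the pan's centre, and the puller is back upright on its mat; I viewed 11 pictures, one over the limit of 10.

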